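# Pack the cast carrier and draw out its telescopic handle

## Robot

A 6-joint arm with a two-finger parallel gripper is mounted at the origin on the work surface. World frame = base frame: x ahead of the robot, y to its left, z up, the work surface at z = 0. Lengths are in m, angles in rad, forces in N, time in s.
With the tool pointing down it reaches from about 0.3 to 0.875 m from the base axis. Payload 6.4 kg.
Tool frame: the origin (TCP) lies at the very end of the fingers, on their centre line; the grasp point (between the pads) lies 19 mm behind it; z points along the fingers, y is the line along which they close (so a half turn about z gives the same grasp; the last joint's range is limited). The gripper opens to 85 mm and grips with 20 to 120 N. Pads are 22 mm wide; open, the fingers measure 114 mm over their backs; the gripper's body (76 mm by 85 mm) begins 54 mm behind the grasp point. The pads swing forward as they close: fully open they stand 13 mm farther back than shut.
Start: joints at [-1.329, 0.181, 1.607, -0, 1.354, -0.206], TCP at [0.249, -0.518, 0.198] pointing down, gripper open.
Joint ranges: [-2.99, 2.99], [-0.89, 2.07], [0.3, 2.58], [-1.14, 4.28], [0, 2.63], [-3.12, 3.12]. Speed limits (rad/s): [2.57, 2.57, 3.01, 3.14, 3.14, 3.14].

## Interface

Orientations are given as a unit quaternion [w, x, y, z].
In Python, from bench import * gives the robot as it stands. The module is installed in compiled form; this text tells all that it offers.
- The arm moves only by the tool arm_command, never from a script. Its arguments are lists of equal length, an entry for each row: "dp": the shift along the tool's x, y, z in units of 0.25 m (1.0 is 0.25 m), a list of three; "turn": the turn, a rotation vector about the tool's x, y, z in units of 30 degrees (1.0 is 30 degrees), a list of three; "jaw": the opening, from 0 (shut) to 1 (fully open). A call has 1 to 5 rows; each row is the pose to reach, as a shift and turn from the pose commanded when the call began, along the tool's axes at that moment; what a row does not reach only later rows make up. A row lasts 1/8 s, in which the tool goes at most 62.5 mm and 10.7 degrees, less where a joint would pass 70% of its speed; a pose out of reach is approached as far as the arm can. A call with a number of a shift or a turn outside -1 to 1 is refused whole. A call with a gripper value outside its range is refused whole. The fingers move at their own pace and stop on an object; the grip force is fixed at half the most. Time passes only in rows, so rows that repeat a pose let the fingers close. It gives the time, the measured TCP pose, the force, the opening and the grip force at its end, in the units of the state.
- get_obs(): the state, without advancing time (a new reading comes with each control period).
- camera(name): name is "scene" or "top" or "wrist"; returns the picture (400x640x3 uint8, blue, green, red); there is no depth.
- get_calibration(name): a dict with "camera_matrix" (3x3 intrinsics, pixels), "R" (3x3) and "t" (3): a world point X has camera coordinates R X + t; the wrist camera has in their place "mount" (4x4, takes a point from camera to tool coordinates, whose origin is the TCP and whose axes are the flange's). Camera axes: x right, y down, z forward; pixel columns grow to the right and rows downward; lengths in m; the calibration is good to about 2 mm. A picture is of the moment at which its call begins: read the wrist's pose just before it. get_calibration takes no time and is no camera call.
- hand_in(): hands the job in; it is judged then, once.
The state is a dict: "time_s": time; "q": joint angles; "dq": joint speeds; "joint_efforts": joint torques, N m; "eef_pos": TCP position; "eef_rot": TCP orientation; "wrist_force": force on the tool from outside, world axes, zero at the start; "torque": the same for the moment, N m; "opening": opening from 0.0 (shut) to 1.0 (fully open); "grasp_force": force on a finger pad.
Only numpy, scipy, OpenCV 4.12 (cv2) and the standard library are available. Lean on these libraries where they do the work, as an engineer would, in place of code of your own. Each camera call takes 0.05 s, during which the arm holds its last target. There are 200 camera calls.

## Task

Pack the white plaster block and the orange-lidded jar upright into the foam channel of the blue carrier case, beside the green tin that is already in it, setting each down on the channel's floor rather than dropping it. Then press the red button in the case's telescopic handle, pull the handle straight up past its first stop to its second, and finish while still gripping it there at full length, because it sinks back when let go. Leave the amber bottle, the mug and the brush where they are.

Things in the scene. Friction and masses are not known exactly. Their poses are not given: they have to be found in the camera images.
- case: blue case, dark grey foam, fixed to the bench; 130 mm wide (its x), 291 mm long (y = -155 to +136 mm). Origin at bench height, midway across x, z up. An open channel for the items runs along its y (see channel). At its -y end a grey block, y = -155 to -75 mm, 80 mm high, carries the telescopic handle above it
- channel (a point): centre of the channel's floor, 12 mm above the bench, at y = +28 mm on the case; same axes as the case. The channel is 66 mm wide (x) and 196 mm long (y = -98 to +98 mm from here); foam and walls rise 28 mm above its floor (40 mm above the bench), so items project from it. Block (60 mm side along y), jar and tin in a row take up 176 mm
- block: white plaster cast, a box 60 mm (its x) by 46 mm (its y) by 85 mm high, standing, with a white spiral on a dark disc on its top; origin at the centre of its underside; about 0.26 kg
- jar: jar, a plain cylinder 56 mm in diameter and 85 mm high, blue below with an orange lid of the same diameter; origin at the centre of its underside; about 0.2 kg
- tin: green and metal tin, a cylinder 60 mm in diameter and 85 mm high, already standing in the case's channel at its +y end; origin at the centre of its underside; about 0.3 kg. It is loose and stays in the case
- handle_bar (a point): centre of the handle's black grip bar: 124 mm long (case x), 26 mm thick (case y), 24 mm high; axes as the case. Pushed in, it is at x = 0, y = -118, z = 118 mm in the case's frame, its underside 26 mm above the grey block. Grip it from above, a finger on each long side. It slides only straight up and down, on two tubes under its ends
- button_face (a point): centre of the outer face of the red button, on the long side of the grip bar that faces the case's -y (away from the channel), midway along the bar; 36 mm wide (case x) by 18 mm high, it stands 8 mm proud of the bar and is pushed in along the case's +y, into the bar. Closing the gripper across the bar at its middle presses it
- button (a joint): travel of the red button in m: 0 out, 0.006 fully in (2 mm then still stands proud, so bar and button are 28 mm thick); sprung, about 2 N to start and 6 N fully in. While it is in by more than about 0.004 the handle is unlatched; else the latch holds the pushed-in handle down
- handle (a joint): extension of the upper, thinner section of the handle with the bar, relative to the lower section, in m: 0 pushed in, 0.06 at its stop. Sprung inward; this section comes out first (about 3 N to pull), and its stop is the first stop. The bar's total rise is handle + tube
- tube (a joint): extension of the lower, thicker section of the handle out of the grey block, in m: 0 pushed in, 0.06 at its stop, which is the second stop (the bar has then risen 120 mm). Sprung inward: about 8 to 10 N to pull, and both sections sink back when let go
- bottle: amber bottle with a black cap, 54 mm in diameter, 130 mm high, standing on the bench near the block and the jar; origin at the centre of its underside; to be left alone
- mug: blue mug, 80 mm in diameter, 95 mm high, standing near the block, jar and bottle; origin at the centre of its underside; to be left alone
- brush: brush with a handle, 200 mm long along its x, lying on the bench beyond the case; to be left alone
Things that resemble listed ones, but are neither listed nor needed, are in the scene too. There is more than one size of the jar; the job needs the middle-sized.

How it is judged:
By the outcome, as a careful person would: the job done as asked, in the order asked, and still so for the second after the job is handed in, while the arm keeps its last pose, push and grip.
It also fails if it takes over 61 s, if anything falls off the work surface, if the arm or the gripper's body presses on something with over 40 N, if the wrist force passes 120 N, or if a joint passes its speed limit or range.

## Working session

There is one attempt and no reset: what is moved stays moved. The work goes in short steps, Python scripts to look and compute and a tool call to move; the robot and the scene stay as the last step left them, time stands still between calls to the robot, and variables do not carry over. Pictures are saved under pics/ and viewed, at most 10 in all, crops included, and the job is handed in when it is done.

Besides the shell and the picture viewer there is one more tool, called after "Call:" as name(argument=value, ...), one argument or row to a line, values as JSON. arm_command: Moves the arm, as the interface text tells. Its arguments: {"type":"object","properties":{"dp":{"type":"array"},"turn":{"type":"array"},"jaw":{"type":"array"}},"required":["dp","turn","jaw"]}

```bash
mkdir -p pics; cat > h.py <<'E'
from bench import *
import numpy as np, cv2
from scipy.spatial.transform import Rotation as Rn
def ray(cal,px):
    K=cal["camera_matrix"];R=np.array(cal["R"]);t=np.array(cal["t"])
    d=R.T@np.linalg.solve(np.array(K),[px[0],px[1],1.]);return -R.T@t,d
def plane(cal,px,z):
    o,d=ray(cal,px);return o+d*(z-o[2])/d[2]
E
python3 - <<'E'
from h import *
o=get_obs();print({k:np.round(v,3) for k,v in o.items()})
for n in("scene","top"):
    cv2.imwrite(f"pics/{n}0.png",camera(n)); c=get_calibration(n); print(n,{k:np.round(v,3).tolist() for k,v in c.items()})
print(np.round(get_calibration("wrist")["mount"],3))
E
```

```text
{'time_s': np.float64(0.0), 'q': array([-1.329,  0.182,  1.608,  0.   ,  1.354, -0.206]), 'dq': array([-0.001, -0.001, -0.001,  0.001,  0.   , -0.   ]), 'joint_efforts': array([ 1.0000e-03, -4.4487e+01, -3.5134e+01, -0.0000e+00,  9.0000e-03,
        0.0000e+00]), 'eef_pos': array([ 0.249, -0.518,  0.197]), 'eef_rot': array([-0.001,  0.975,  0.222, -0.   ]), 'wrist_force': array([ 0.425, -0.833,  0.025]), 'torque': array([-0.001, -0.022,  0.004]), 'grasp_force': np.float64(0.0), 'opening': np.float64(1.002)}
scene {'camera_matrix': [[442.849, 0.0, 319.139], [0.0, 442.849, 203.594], [0.0, 0.0, 1.0]], 'R': [[-0.7, 0.714, 0.009], [0.574, 0.57, -0.588], [-0.425, -0.406, -0.809]], 't': [0.316, -0.277, 1.258]}
top {'camera_matrix': [[376.335, 0.0, 331.636], [0.0, 376.335, 203.733], [0.0, 0.0, 1.0]], 'R': [[-0.008, -1.0, 0.03], [-0.998, 0.007, -0.06], [0.06, -0.031, -0.998]], 't': [0.047, 0.548, 0.863]}
[[-0.    -0.96  -0.282  0.072]
 [ 1.    -0.    -0.001 -0.001]
 [ 0.001 -0.282  0.96  -0.177]
 [ 0.     0.     0.     1.   ]]
```

View pics/top0.png

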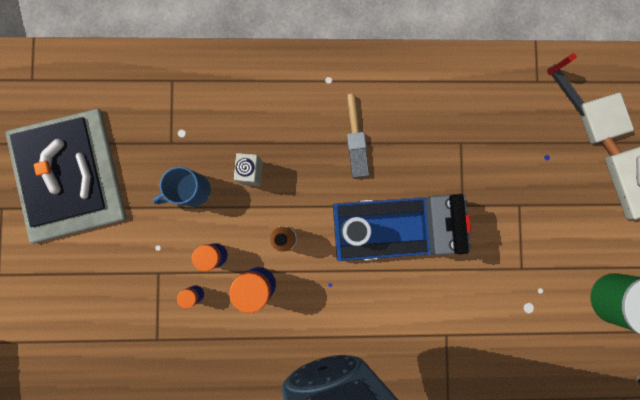

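View pics/scene0.png

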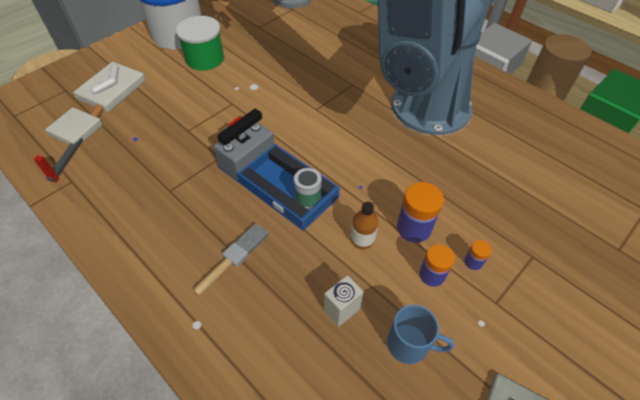

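The top view shows the block at (247,166), three jars with the middle one at (207,258), the bottle at (283,238), the mug at (185,187) and the case around (400,228). The tin is at (357,231), and the handle with its red button is at the right end. The scene view shows the same layout.

```bash
python3 - <<'E'
from h import *
im=cv2.imread("pics/top0.png");c=get_calibration("top");hsv=cv2.cvtColor(im,cv2.COLOR_BGR2HSV)
def cnts(m,roi,amin=60):
    k=np.zeros_like(m);x0,y0,x1,y1=roi;k[y0:y1,x0:x1]=m[y0:y1,x0:x1]
    return [q for q in cv2.findContours(k,cv2.RETR_EXTERNAL,cv2.CHAIN_APPROX_NONE)[0] if cv2.contourArea(q)>amin]
def P(q,z): return np.array([plane(c,p[0],z)[:2] for p in q])
orange=cv2.inRange(hsv,(5,150,120),(20,255,255))
for q in cnts(orange,(160,230,290,320)):
    for z in(.085,): 
        p=P(q,z).astype(np.float32);(cx,cy),r=cv2.minEnclosingCircle(p*1000);print("orange",cx,cy,2*r,2*1000*np.sqrt(cv2.contourArea(p)/np.pi))
blue=cv2.inRange(hsv,(95,90,50),(125,255,255))
for q in cnts(blue,(320,180,440,280),200):
    p=P(q,.04);print("case blue z.04",np.round(cv2.boxPoints(cv2.minAreaRect((p*1000).astype(np.float32))),1).tolist(), cv2.minAreaRect((p*1000).astype(np.float32)))
grey=cv2.inRange(hsv,(0,0,110),(180,60,255))
for n,roi in(("block",(225,140,275,200)),("tin",(335,210,380,250))):
    for q in cnts(grey,roi):
        p=(P(q,.097 if n=="tin" else .085)*1000).astype(np.float32);print(n,cv2.minAreaRect(p),cv2.minEnclosingCircle(p))
red=cv2.inRange(hsv,(0,150,100),(4,255,255))
for q in cnts(red,(440,180,490,260),20): print("red",P(q,.118).mean(0))
blk=cv2.inRange(hsv,(0,0,0),(180,255,45))
for q in cnts(blk,(440,180,490,270),200):print("bar",cv2.minAreaRect((P(q,.130)*1000).astype(np.float32)))
for q in cnts(blk,(265,220,300,255),20):print("bottlecap",P(q,.13).mean(0))
crop=np.hstack([cv2.resize(im[140:320,150:300],None,fx=2.6,fy=2.6,interpolation=2),cv2.resize(im[180:280,325:480],None,fx=2.6,fy=4.68,interpolation=2)])
cv2.imwrite("pics/crop0.png",crop)
E
```

```text
orange 347.4915771484375 352.46630859375 41.53672409057617 39.228836323679495
orange 357.892578125 221.81314086914062 85.51643371582031 82.7078187102702
orange 432.1463928222656 315.0118408203125 58.24806213378906 55.109197155918736
case blue z.04 [[418.5, 33.400001525878906], [432.29998779296875, -178.8000030517578], [561.2999877929688, -170.5], [547.5, 41.70000076293945]] ((489.90936279296875, -68.55589294433594), (129.19664001464844, 212.6468048095703), 3.7210114002227783)
block ((624.1151733398438, 231.03912353515625), (45.02740478515625, 60.51246643066406), 85.01264953613281) ((624.80126953125, 231.66262817382812), 35.460479736328125)
tin ((485.64141845703125, -5.457662582397461), (59.35028076171875, 59.03165817260742), 89.4280776977539) ((485.8087463378906, -5.810197830200195), 30.458751678466797)
red [ 0.5003636  -0.23686699]
bar ((498.6920166015625, -207.30752563476562), (120.9141616821289, 41.862369537353516), 3.6526877880096436)
bottlecap [0.47074836 0.14969427]
```

View pics/crop0.png

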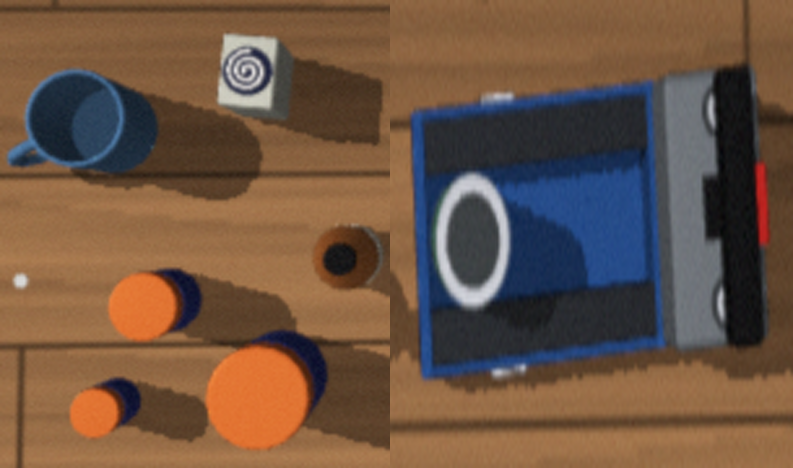

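The crop confirms the block's top (its 60 mm side nearly along world x), the middle jar, and a clear channel floor with the tin at the +y end.

```bash
cat >> h.py <<'E'
def rot(a,):  # tool down, tool x at world angle a (deg)
    a=np.radians(a);return Rn.from_matrix(np.array([[np.cos(a),np.sin(a),0],[np.sin(a),-np.cos(a),0],[0,0,-1.]]))
def cur():
    o=get_obs();q=o["eef_rot"];return np.array(o["eef_pos"]),Rn.from_quat([q[1],q[2],q[3],q[0]])
def plan(*wps):
    "wps (x,y,z mm, angle deg)"
    p,R=cur();x=R.as_matrix()[:,0];print("at",np.round(p*1000,1),"ang",np.degrees(np.arctan2(x[1],x[0])).round(2))
    for w in wps:
        P=np.array(w[:3])/1000;T=rot(w[3]);d=R.inv().apply(P-p)/.25;t=np.degrees((R.inv()*T).as_rotvec())/30
        print(w,"dp",np.round(d,3).tolist(),"turn",np.round(t,3).tolist());p,R=P,T
CO=np.array([491.8,-98.2]);CY=3.72
def case(x,y):
    c,s=np.cos(np.radians(CY)),np.sin(np.radians(CY));return CO+np.array([c*x-s*y,s*x+c*y])
E
python3 - <<'E'
from h import *
plan((343,-331,250,18),(437,-143,250,10),(530,45,250,3),(624,231,200,-5))
print(case(0,-35),case(0,29),case(0,-118))
E
```

```text
at [ 248.8 -517.7  197.1] ang 25.66
(343, -331, 250, 18) dp [0.663, -0.511, -0.211] turn [-0.003, -0.0, 0.255]
(437, -143, 250, 10) dp [0.59, -0.599, 0.0] turn [0.0, 0.0, 0.267]
(530, 45, 250, 3) dp [0.497, -0.676, 0.0] turn [0.0, 0.0, 0.233]
(624, 231, 200, -5) dp [0.414, -0.723, 0.2] turn [0.0, 0.0, 0.267]
[ 494.07082249 -133.1262561 ] [489.91846137 -69.26110209] [ 499.45591582 -215.95137771]
```

Call:
arm_command(
  dp=[
    [0.663, -0.511, -0.211],
    [0.663, -0.511, -0.211],
    [0.663, -0.511, -0.211],
    [0.663, -0.511, -0.211],
  ],
  turn=[
    [0, 0, 0.255],
    [0, 0, 0.255],
    [0, 0, 0.255],
    [0, 0, 0.255],
  ],
  jaw=[1, 1, 1, 1],
)

```text
time_s: 0.6
eef_pos: [0.3442, -0.3289, 0.2514]
eef_rot: [0.0, 0.987, 0.158, 0.0]
wrist_force: [0.4, -0.7, 0.0]
opening: 0.999
grasp_force: 0.0
```

Call:
arm_command(
  dp=[
    [0.59, -0.6, 0],
    [0.59, -0.6, 0],
    [0.59, -0.6, 0],
    [0.59, -0.6, 0],
  ],
  turn=[
    [0, 0, 0.267],
    [0, 0, 0.267],
    [0, 0, 0.267],
    [0, 0, 0.267],
  ],
  jaw=[1, 1, 1, 1],
)

```text
time_s: 1.1
eef_pos: [0.4376, -0.14, 0.2504]
eef_rot: [-0.0, 0.996, 0.089, 0.0]
wrist_force: [-0.2, -0.3, -0.4]
opening: 1.0
grasp_force: 0.0
```

Call:
arm_command(
  dp=[
    [0.497, -0.676, 0],
    [0.497, -0.676, 0],
    [0.497, -0.676, 0],
    [0.497, -0.676, 0],
  ],
  turn=[
    [0, 0, 0.233],
    [0, 0, 0.233],
    [0, 0, 0.233],
    [0, 0, 0.233],
  ],
  jaw=[1, 1, 1, 1],
)

```text
time_s: 1.6
eef_pos: [0.5304, 0.0481, 0.2501]
eef_rot: [-0.0, 1.0, 0.028, -0.0]
wrist_force: [-0.9, -0.2, -0.2]
opening: 0.999
grasp_force: 0.0
```

Call:
arm_command(
  dp=[
    [0.414, -0.723, 0.2],
    [0.414, -0.723, 0.2],
    [0.414, -0.723, 0.2],
    [0.414, -0.723, 0.2],
    [0.414, -0.723, 0.2],
  ],
  turn=[
    [0, 0, 0.267],
    [0, 0, 0.267],
    [0, 0, 0.267],
    [0, 0, 0.267],
    [0, 0, 0.267],
  ],
  jaw=[1, 1, 1, 1, 1],
)

```text
time_s: 2.22
eef_pos: [0.6231, 0.2325, 0.1986]
eef_rot: [0.0, 0.999, -0.042, -0.001]
wrist_force: [0.2, 0.8, -1.2]
opening: 0.999
grasp_force: 0.0
```

Tracking is good. I'll check the block with the wrist camera.

```bash
cat >> h.py <<'E'
def wristcal():
    p,R=cur();c=get_calibration("wrist");M=np.array(c["mount"]);T=np.eye(4);T[:3,:3]=R.as_matrix();T[:3,3]=p;C=T@M
    return {"camera_matrix":c["camera_matrix"],"R":C[:3,:3].T,"t":-C[:3,:3].T@C[:3,3]}
E
python3 - <<'E'
from h import *
c=wristcal();im=camera("wrist");cv2.imwrite("pics/w1.png",im)
hsv=cv2.cvtColor(im,cv2.COLOR_BGR2HSV);m=cv2.inRange(hsv,(0,0,150),(180,60,255))
for q in cv2.findContours(m,0,1)[0]:
    if cv2.contourArea(q)>800:
        p=np.array([plane(c,a[0],.085)[:2]*1000 for a in q]).astype(np.float32);print(cv2.boundingRect(q),cv2.minAreaRect(p))
E
```

```text
(294, 151, 48, 61) ((624.9268798828125, 234.2310791015625), (45.033660888671875, 58.526302337646484), 85.13758850097656)
(0, 112, 96, 188) ((602.312255859375, 502.9161376953125), (94.34308624267578, 200.37306213378906), 69.00482940673828)
(523, 61, 40, 43) ((697.2197265625, 31.961488723754883), (31.11200523376465, 33.02890396118164), 5.641716003417969)
```

View pics/w1.png

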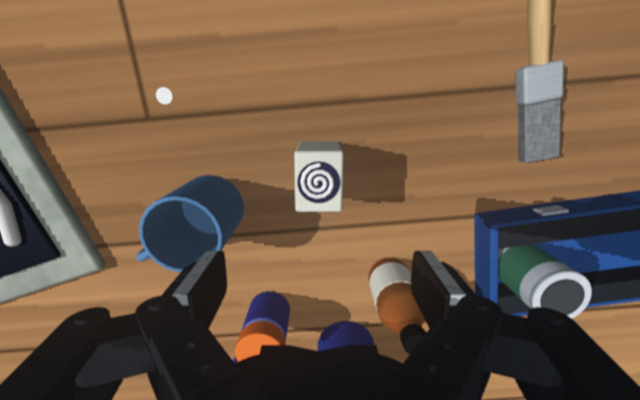

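The wrist view shows the block top centred at (318,181), and the mug edge at column 243, which leaves room for the finger. I'll pre-close slightly and descend.

```bash
python3 - <<'E'
from h import *
plan((625,233,110,-4.9),(625,233,42,-4.9))
E
```

```text
at [623.2 231.2 199.4] ang -4.92
(625, 233, 110, -4.9) dp [0.007, -0.008, 0.357] turn [0.002, 0.004, -0.001]
(625, 233, 42, -4.9) dp [0.0, 0.0, 0.272] turn [0.0, 0.0, 0.0]
```

Call:
arm_command(
  dp=[
    [0.007, -0.008, 0.2],
    [0.007, -0.008, 0.36],
    [0.007, -0.008, 0.45],
    [0.007, -0.008, 0.54],
    [0.007, -0.008, 0.63],
  ],
  turn=[
    [0, 0, 0],
    [0, 0, 0],
    [0, 0, 0],
    [0, 0, 0],
    [0, 0, 0],
  ],
  jaw=[0.8, 0.8, 0.8, 0.8, 0.8],
)

```text
time_s: 2.9
eef_pos: [0.6261, 0.2313, 0.043]
eef_rot: [0.0, 0.999, -0.044, 0.0]
wrist_force: [-0.6, 0.9, 0.1]
opening: 0.802
grasp_force: 0.0
```

Call:
arm_command(
  dp=[
    [0, 0, 0],
    [0, 0, 0],
    [0, 0, 0],
    [0, 0, 0],
    [0, 0, 0],
  ],
  turn=[
    [0, 0, 0],
    [0, 0, 0],
    [0, 0, 0],
    [0, 0, 0],
    [0, 0, 0],
  ],
  jaw=[0.4, 0.3, 0.3, 0.3, 0.3],
)

```text
time_s: 3.52
eef_pos: [0.6258, 0.2327, 0.0433]
eef_rot: [-0.0, 0.999, -0.044, 0.0]
wrist_force: [-0.3, -0.3, -3.3]
opening: 0.514
grasp_force: 61.9
```

```bash
python3 - <<'E'
from h import *
plan((626,233,220,-4.9),(593,141,220,20),(560,50,220,45),(527,-42,220,69),(494,-133,220,93.7),(494,-133,110,93.7))
E
```

```text
at [625.8 232.7  43.3] ang -5.0
(626, 233, 220, -4.9) dp [0.001, -0.001, -0.707] turn [-0.0, -0.0, -0.003]
(593, 141, 220, 20) dp [-0.1, 0.378, 0.0] turn [0.0, 0.0, -0.83]
(560, 50, 220, 45) dp [-0.249, 0.297, 0.0] turn [0.0, 0.0, -0.833]
(527, -42, 220, 69) dp [-0.354, 0.167, 0.0] turn [0.0, 0.0, -0.8]
(494, -133, 220, 93.7) dp [-0.387, 0.007, 0.0] turn [0.0, 0.0, -0.823]
(494, -133, 110, 93.7) dp [0.0, 0.0, 0.44] turn [0.0, 0.0, 0.0]
```

Call:
arm_command(
  dp=[
    [0, 0, -0.1],
    [0, 0, -0.25],
    [0, 0, -0.45],
    [0, 0, -0.65],
    [0, 0, -0.707],
  ],
  turn=[
    [0, 0, 0],
    [0, 0, 0],
    [0, 0, 0],
    [0, 0, 0],
    [0, 0, 0],
  ],
  jaw=[0.3, 0.3, 0.3, 0.3, 0.3],
)

```text
time_s: 4.15
eef_pos: [0.628, 0.2331, 0.2245]
eef_rot: [-0.001, 0.999, -0.044, 0.004]
wrist_force: [0.7, -0.2, -3.7]
opening: 0.514
grasp_force: 62.2
```

Call:
arm_command(
  dp=[
    [-0.03, 0.12, 0],
    [-0.06, 0.25, 0],
    [-0.1, 0.378, 0],
  ],
  turn=[
    [0, 0, -0.27],
    [0, 0, -0.55],
    [0, 0, -0.83],
  ],
  jaw=[0.3, 0.3, 0.3],
)

```text
time_s: 4.53
eef_pos: [0.5912, 0.1398, 0.2174]
eef_rot: [-0.0, 0.985, 0.175, -0.002]
wrist_force: [0.6, 0.5, -2.8]
opening: 0.516
grasp_force: 62.3
```

Call:
arm_command(
  dp=[
    [-0.08, 0.1, 0],
    [-0.16, 0.2, 0],
    [-0.249, 0.297, 0],
  ],
  turn=[
    [0, 0, -0.27],
    [0, 0, -0.55],
    [0, 0, -0.833],
  ],
  jaw=[0.3, 0.3, 0.3],
)

```text
time_s: 4.9
eef_pos: [0.5579, 0.0488, 0.2177]
eef_rot: [-0.001, 0.923, 0.384, -0.001]
wrist_force: [0.4, -0.5, -2.7]
opening: 0.511
grasp_force: 62.3
```

Call:
arm_command(
  dp=[
    [-0.12, 0.06, 0],
    [-0.24, 0.11, 0],
    [-0.354, 0.167, 0],
  ],
  turn=[
    [0, 0, -0.27],
    [0, 0, -0.55],
    [0, 0, -0.8],
  ],
  jaw=[0.3, 0.3, 0.3],
)

```text
time_s: 5.28
eef_pos: [0.5246, -0.043, 0.2178]
eef_rot: [-0.001, 0.823, 0.567, -0.001]
wrist_force: [0.1, 0.5, -4.2]
opening: 0.516
grasp_force: 62.3
```

Call:
arm_command(
  dp=[
    [-0.13, 0.003, 0],
    [-0.25, 0.007, 0],
    [-0.34, 0.007, 0],
    [-0.387, 0.007, 0],
    [-0.387, 0.007, 0],
  ],
  turn=[
    [0, 0, -0.27],
    [0, 0, -0.5],
    [0, 0, -0.7],
    [0, 0, -0.823],
    [0, 0, -0.823],
  ],
  jaw=[0.3, 0.3, 0.3, 0.3, 0.3],
)

```text
time_s: 5.9
eef_pos: [0.4919, -0.1335, 0.2182]
eef_rot: [-0.001, 0.686, 0.728, -0.0]
wrist_force: [-0.3, -0.1, -2.3]
opening: 0.513
grasp_force: 62.3
```

```bash
python3 - <<'E'
from h import *
plan((494,-133,110,93.7))
E
```

```text
at [ 491.9 -133.5  218.2] ang 93.45
(494, -133, 110, 93.7) dp [0.001, 0.01, 0.433] turn [-0.004, -0.003, -0.008]
```

Call:
arm_command(
  dp=[
    [0.001, 0.008, 0.15],
    [0.001, 0.008, 0.3],
    [0.001, 0.008, 0.4],
    [0.001, 0.008, 0.433],
    [0.001, 0.008, 0.433],
  ],
  turn=[
    [0, 0, -0.008],
    [0, 0, -0.008],
    [0, 0, -0.008],
    [0, 0, -0.008],
    [0, 0, -0.008],
  ],
  jaw=[0.3, 0.3, 0.3, 0.3, 0.3],
)

```text
time_s: 6.52
eef_pos: [0.4948, -0.1323, 0.1113]
eef_rot: [-0.001, 0.683, 0.73, -0.0]
wrist_force: [-0.0, -0.3, -2.5]
opening: 0.515
grasp_force: 62.3
```

```bash
python3 - <<'E'
from h import *
plan((494,-133,60,93.7))
a=camera("scene")[100:250,180:380];b=camera("wrist");cv2.imwrite("pics/p1.png",np.hstack([cv2.resize(a,(400,300),interpolation=2),cv2.resize(b,(400,300))]))
E
```

```text
at [ 494.8 -132.3  111.3] ang 93.81
(494, -133, 60, 93.7) dp [-0.003, -0.003, 0.205] turn [-0.002, -0.001, 0.004]
```

View pics/p1.png

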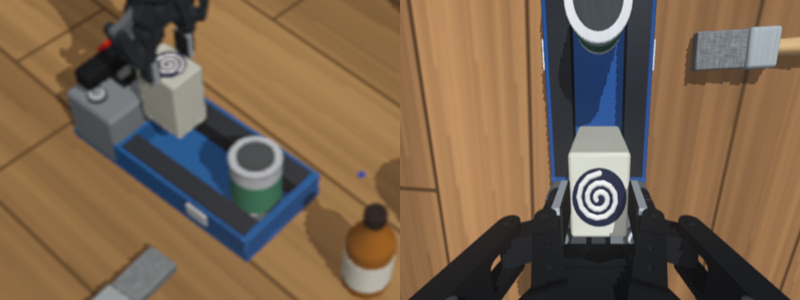

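The block is squarely gripped and centred over the channel in both views. I'll lower it gently.

Call:
arm_command(
  dp=[
    [-0.003, -0.003, 0.08],
    [-0.003, -0.003, 0.15],
    [-0.003, -0.003, 0.19],
    [-0.003, -0.003, 0.205],
    [-0.003, -0.003, 0.21],
  ],
  turn=[
    [0, 0, 0],
    [0, 0, 0],
    [0, 0, 0],
    [0, 0, 0],
    [0, 0, 0],
  ],
  jaw=[0.3, 0.3, 0.3, 0.3, 0.3],
)

```text
time_s: 7.25
eef_pos: [0.4944, -0.1338, 0.0592]
eef_rot: [0.0, 0.683, 0.73, 0.0]
wrist_force: [0.4, -0.0, -2.7]
opening: 0.512
grasp_force: 62.3
```

Call:
arm_command(
  dp=[
    [0, 0, 0.004],
    [0, 0, 0.008],
    [0, 0, 0.01],
    [0, 0, 0.01],
  ],
  turn=[
    [0, 0, 0],
    [0, 0, 0],
    [0, 0, 0],
    [0, 0, 0],
  ],
  jaw=[0.3, 0.3, 0.3, 0.3],
)

```text
time_s: 7.75
eef_pos: [0.4943, -0.1337, 0.0567]
eef_rot: [0.0, 0.683, 0.73, 0.0]
wrist_force: [0.3, 0.7, -3.2]
opening: 0.517
grasp_force: 62.3
```

Call:
arm_command(
  dp=[
    [0, 0, 0.003],
    [0, 0, 0.006],
    [0, 0, 0.008],
    [0, 0, 0.008],
  ],
  turn=[
    [0, 0, 0],
    [0, 0, 0],
    [0, 0, 0],
    [0, 0, 0],
  ],
  jaw=[0.3, 0.3, 0.3, 0.3],
)

```text
time_s: 8.25
eef_pos: [0.4942, -0.1336, 0.0548]
eef_rot: [-0.0, 0.683, 0.73, 0.0]
wrist_force: [-1.2, -0.1, -0.5]
opening: 0.512
grasp_force: 62.6
```

Contact: the wrist force dropped by the block's weight. Release, rise and go to the jar.

Call:
arm_command(
  dp=[
    [0, 0, 0],
    [0, 0, 0],
    [0, 0, 0],
    [0, 0, 0],
  ],
  turn=[
    [0, 0, 0],
    [0, 0, 0],
    [0, 0, 0],
    [0, 0, 0],
  ],
  jaw=[0.6, 0.7, 0.8, 0.8],
)

```text
time_s: 8.75
eef_pos: [0.4944, -0.1337, 0.0547]
eef_rot: [0.0, 0.683, 0.73, 0.0]
wrist_force: [0.5, -0.3, 0.1]
opening: 0.802
grasp_force: 0.0
```

Call:
arm_command(
  dp=[
    [0, 0, -0.06],
    [0, 0, -0.2],
    [0, 0, -0.4],
    [0, 0, -0.6],
    [0, 0, -0.66],
  ],
  turn=[
    [0, 0, 0],
    [0, 0, 0],
    [0, 0, 0],
    [0, 0, 0],
    [0, 0, 0],
  ],
  jaw=[0.8, 0.8, 0.8, 0.8, 0.8],
)

```text
time_s: 9.38
eef_pos: [0.4962, -0.1347, 0.2247]
eef_rot: [0.004, 0.683, 0.73, 0.001]
wrist_force: [-0.0, -0.3, 0.3]
opening: 0.799
grasp_force: 0.0
```

```bash
python3 - <<'E'
from h import *
plan((465,80,220,93.7),(436,265,220,93.7))
E
```

```text
at [ 496.2 -134.7  224.7] ang 93.82
(465, 80, 220, 93.7) dp [0.865, -0.067, 0.015] turn [0.012, 0.008, 0.004]
(436, 265, 220, 93.7) dp [0.746, -0.068, 0.0] turn [0.0, 0.0, 0.0]
```

Call:
arm_command(
  dp=[
    [0.2, -0.02, 0],
    [0.45, -0.03, 0],
    [0.7, -0.05, 0],
    [0.865, -0.067, 0.01],
  ],
  turn=[
    [0, 0, 0],
    [0, 0, 0],
    [0, 0, 0],
    [0, 0, 0.004],
  ],
  jaw=[1, 1, 1, 1],
)

```text
time_s: 9.88
eef_pos: [0.4621, 0.0833, 0.2172]
eef_rot: [-0.0, 0.683, 0.73, 0.0]
wrist_force: [1.0, 0.3, 0.4]
opening: 0.999
grasp_force: 0.0
```

Call:
arm_command(
  dp=[
    [0.25, -0.02, 0],
    [0.5, -0.05, 0],
    [0.7, -0.06, 0],
    [0.746, -0.068, 0],
    [0.746, -0.068, 0],
  ],
  turn=[
    [0, 0, 0],
    [0, 0, 0],
    [0, 0, 0],
    [0, 0, 0],
    [0, 0, 0],
  ],
  jaw=[1, 1, 1, 1, 1],
)

```text
time_s: 10.5
eef_pos: [0.4336, 0.266, 0.2168]
eef_rot: [-0.0, 0.683, 0.73, -0.001]
wrist_force: [0.3, -1.0, -0.1]
opening: 0.999
grasp_force: 0.0
```

```bash
python3 - <<'E'
from h import *
c=wristcal();im=camera("wrist");cv2.imwrite("pics/w2.png",im)
hsv=cv2.cvtColor(im,cv2.COLOR_BGR2HSV);m=cv2.inRange(hsv,(5,150,120),(20,255,255))
m2=cv2.inRange(hsv,(5,150,215),(20,255,255))
for mm in(m,m2):
  for q in cv2.findContours(mm,0,1)[0]:
    if cv2.contourArea(q)>500:
        p=np.array([plane(c,a[0],.085)[:2]*1000 for a in q]).astype(np.float32);print(cv2.boundingRect(q),cv2.minAreaRect(p),cv2.minEnclosingCircle(p))
# block/tin from top view
c=get_calibration("top");im=camera("top");hsv=cv2.cvtColor(im,cv2.COLOR_BGR2HSV);g=cv2.inRange(hsv,(0,0,110),(180,60,255));k=np.zeros_like(g);k[200:260,335:432]=g[200:260,335:432]
for q in cv2.findContours(k,0,1)[0]:
    if cv2.contourArea(q)>60:
        p=np.array([plane(c,a[0],.097)[:2]*1000 for a in q]).astype(np.float32);r=cv2.minAreaRect(p);d=np.array(r[0])-CO;s=np.radians(CY);print("case frame",d[0]*np.cos(s)+d[1]*np.sin(s),-d[0]*np.sin(s)+d[1]*np.cos(s),r)
E
```

```text
(327, 257, 40, 30) ((471.02044677734375, 166.17227172851562), (34.278141021728516, 43.53894805908203), 87.3336410522461) ((470.95208740234375, 164.70518493652344), 21.779052734375)
(199, 189, 87, 85) ((359.0806579589844, 205.79684448242188), (95.17430877685547, 91.12808990478516), 47.02176284790039) ((358.3089904785156, 204.4702911376953), 49.7763786315918)
(292, 98, 58, 60) ((431.80731201171875, 317.9405212402344), (55.067256927490234, 55.4992790222168), 3.7782506942749023) ((432.067626953125, 317.6649169921875), 28.211902618408203)
(213, 52, 43, 44) ((349.3173522949219, 361.4581604003906), (38.593055725097656, 36.86002731323242), 3.77048397064209) ((349.43328857421875, 361.4437255859375), 19.427106857299805)
(201, 196, 81, 75) ((356.25091552734375, 203.73184204101562), (82.06108093261719, 84.21800231933594), 46.07865524291992) ((355.0281677246094, 202.63833618164062), 42.878047943115234)
(294, 100, 54, 55) ((431.76715087890625, 318.5265808105469), (51.15772247314453, 50.746009826660156), 3.7773280143737793) ((431.9466552734375, 318.7236633300781), 26.127365112304688)
(215, 53, 39, 41) ((349.1175537109375, 361.9194641113281), (35.06233215332031, 34.2580680847168), 3.7701644897460938) ((349.1645202636719, 362.1033935546875), 17.762605667114258)
case frame -0.12842315948704464 92.94650495738902 ((485.64141845703125, -5.457662582397461), (59.35028076171875, 59.03165817260742), 89.4280776977539)
case frame -1.213180095341051 -28.379150310304606 ((492.4306335449219, -126.59806823730469), (46.71168899536133, 75.25759887695312), 4.096424102783203)
```

View pics/w2.png

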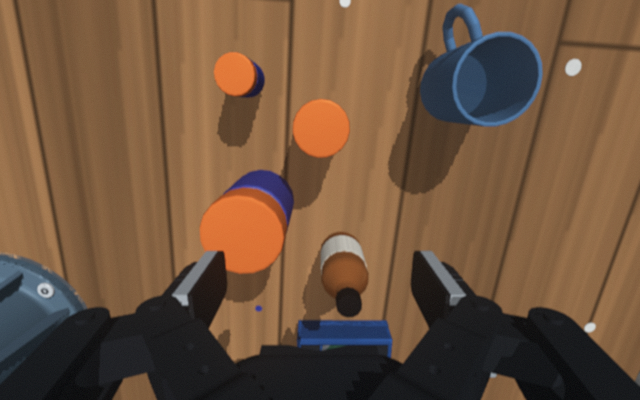

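The middle jar's lid is at (321,128) in the wrist view, and the space around it is clear for fingers along x.

```bash
python3 - <<'E'
from h import *
plan((432,316.4,217,93.7),(432,316.4,43,93.7))
E
```

```text
at [434.2 264.8 217. ] ang 93.65
(432, 316.4, 217, 93.7) dp [0.206, 0.004, -0.0] turn [-0.001, 0.001, -0.002]
(432, 316.4, 43, 93.7) dp [0.0, 0.0, 0.696] turn [0.0, 0.0, 0.0]
```

Call:
arm_command(
  dp=[
    [0.15, 0.004, 0],
    [0.206, 0.004, 0],
    [0.206, 0.004, 0.15],
    [0.206, 0.004, 0.3],
    [0.206, 0.004, 0.36],
  ],
  turn=[
    [0, 0, 0],
    [0, 0, 0],
    [0, 0, 0],
    [0, 0, 0],
    [0, 0, 0],
  ],
  jaw=[0.9, 0.9, 0.9, 0.9, 0.9],
)

```text
time_s: 11.22
eef_pos: [0.4307, 0.3157, 0.1249]
eef_rot: [-0.001, 0.684, 0.729, -0.002]
wrist_force: [0.2, -0.3, 0.1]
opening: 0.896
grasp_force: 0.0
```

```bash
python3 - <<'E'
from h import *
plan((432,316.4,43,93.7))
E
```

```text
at [430.7 315.7 124.9] ang 93.63
(432, 316.4, 43, 93.7) dp [0.003, 0.006, 0.328] turn [-0.007, 0.003, -0.002]
```

Call:
arm_command(
  dp=[
    [0.003, 0.004, 0.1],
    [0.003, 0.004, 0.2],
    [0.003, 0.004, 0.28],
    [0.003, 0.004, 0.328],
    [0.003, 0.004, 0.328],
  ],
  turn=[
    [0, 0, 0],
    [0, 0, 0],
    [0, 0, 0],
    [0, 0, 0],
    [0, 0, 0],
  ],
  jaw=[0.9, 0.9, 0.9, 0.9, 0.9],
)

```text
time_s: 11.85
eef_pos: [0.4327, 0.3178, 0.0449]
eef_rot: [-0.0, 0.684, 0.729, -0.0]
wrist_force: [0.2, 0.5, -0.1]
opening: 0.901
grasp_force: 0.0
```

Call:
arm_command(
  dp=[
    [0, 0, 0],
    [0, 0, 0],
    [0, 0, 0],
    [0, 0, 0],
    [0, 0, 0],
  ],
  turn=[
    [0, 0, 0],
    [0, 0, 0],
    [0, 0, 0],
    [0, 0, 0],
    [0, 0, 0],
  ],
  jaw=[0.5, 0.4, 0.4, 0.4, 0.4],
)

```text
time_s: 12.48
eef_pos: [0.4395, 0.3211, 0.0517]
eef_rot: [0.003, 0.684, 0.73, 0.007]
wrist_force: [0.7, 0.1, 24.7]
opening: 0.404
grasp_force: 18.5
```

```bash
python3 - <<'E'
from h import *
plan((432,316,225,93.7),(461,125,225,93.7),(490,-69.3,225,93.7),(490,-69.3,120,93.7))
E
```

```text
at [439.5 321.1  51.7] ang 93.72
(432, 316, 225, 93.7) dp [-0.015, -0.021, -0.694] turn [0.027, -0.009, 0.001]
(461, 125, 225, 93.7) dp [-0.77, 0.066, 0.0] turn [0.0, 0.0, 0.0]
(490, -69.3, 225, 93.7) dp [-0.783, 0.066, 0.0] turn [0.0, 0.0, 0.0]
(490, -69.3, 120, 93.7) dp [0.0, 0.0, 0.42] turn [0.0, 0.0, 0.0]
```

The opening is 0.404 with 25 N pushing up, so this isn't a proper grasp. Look before moving.

```bash
python3 - <<'E'
from h import *
a=camera("scene")[170:370,360:560];b=camera("wrist");cv2.imwrite("pics/p2.png",np.hstack([cv2.resize(a,(400,400),interpolation=2),cv2.resize(b[:,120:520],(400,400))]))
E
```

```text
(no output)
```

View pics/p2.png

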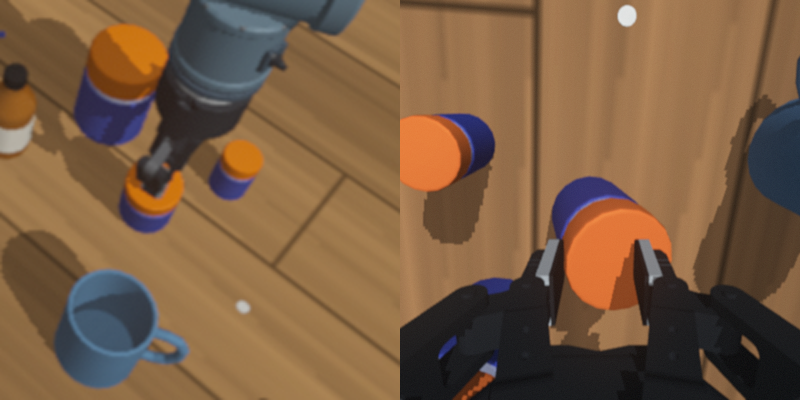

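The composite shows the jar still roughly upright, but its lid is offset and leaning between the fingers. I'll measure where the lid is.

```bash
python3 - <<'E'
from h import *
o=get_obs();print({k:np.round(o[k],2).tolist() for k in("wrist_force","torque","opening","grasp_force","time_s")})
c=wristcal();im=camera("wrist");hsv=cv2.cvtColor(im,cv2.COLOR_BGR2HSV);m=cv2.inRange(hsv,(5,150,120),(20,255,255))
for q in cv2.findContours(m,0,1)[0]:
    if cv2.contourArea(q)>500:
        for z in(.085,):
            p=np.array([plane(c,a[0],z)[:2]*1000 for a in q]).astype(np.float32);print("wrist",z,cv2.boundingRect(q),np.round(p.min(0)),np.round(p.max(0)),cv2.minEnclosingCircle(p))
for n in("top","scene"):
  c=get_calibration(n);im=camera(n);hsv=cv2.cvtColor(im,cv2.COLOR_BGR2HSV);m=cv2.inRange(hsv,(5,150,120),(20,255,255))
  for q in cv2.findContours(m,0,1)[0]:
    if cv2.contourArea(q)>60:
        p=np.array([plane(c,a[0],.085)[:2]*1000 for a in q]).astype(np.float32);
        if abs(p.mean(0)-[432,316]).max()<60: print(n,cv2.boundingRect(q),np.round(p.min(0)),np.round(p.max(0)))
E
```

```text
{'wrist_force': [1.26, -0.51, 23.66], 'torque': [0.02, -0.68, 0.0], 'opening': 0.4, 'grasp_force': 18.51, 'time_s': 12.58}
wrist 0.085 (284, 199, 108, 112) [421. 290.] [476. 351.] ((445.83966064453125, 320.5023193359375), 30.897390365600586)
wrist 0.085 (103, 114, 86, 79) [338. 349.] [376. 385.] ((357.2690124511719, 368.222412109375), 19.725053787231445)
top (198, 236, 18, 27) [423. 293.] [478. 329.]
scene (422, 251, 31, 26) [421. 291.] [483. 349.]
```

```bash
python3 - <<'E'
from h import *
a=camera("scene")[210:300,395:485];b=camera("top")[190:290,170:270]
cv2.imwrite("pics/p3.png",np.hstack([cv2.resize(a,(400,400),interpolation=2),cv2.resize(b,(400,400),interpolation=2)]))
E
```

```text
(no output)
```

View pics/p3.png

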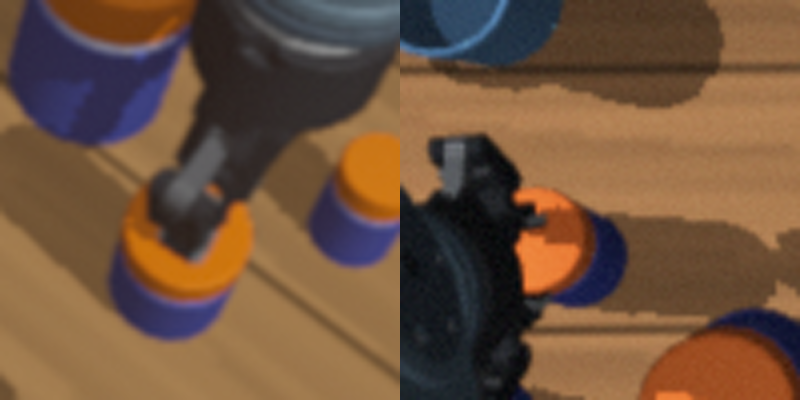

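The +x finger is over the lid and the jar stands upright near (450,320), so it was pushed rather than gripped. I'll back straight up gently.

Call:
arm_command(
  dp=[
    [0, 0, -0.02],
    [0, 0, -0.04],
    [0, 0, -0.06],
    [0, 0, -0.06],
  ],
  turn=[
    [0, 0, 0],
    [0, 0, 0],
    [0, 0, 0],
    [0, 0, 0],
  ],
  jaw=[0.4, 0.4, 0.4, 0.4],
)

```text
time_s: 13.32
eef_pos: [0.4329, 0.3183, 0.0604]
eef_rot: [0.0, 0.684, 0.73, 0.0]
wrist_force: [0.2, 1.1, -0.0]
opening: 0.396
grasp_force: 0.0
```

```bash
python3 - <<'E'
from h import *
c=wristcal();im=camera("wrist");hsv=cv2.cvtColor(im,cv2.COLOR_BGR2HSV);m=cv2.inRange(hsv,(5,150,120),(20,255,255))
plan()
for q in cv2.findContours(m,0,1)[0]:
    if cv2.contourArea(q)>500:
            p=np.array([plane(c,a[0],.085)[:2]*1000 for a in q]).astype(np.float32);print("wrist",cv2.boundingRect(q),np.round(p.min(0)),np.round(p.max(0)))
for n in("top","scene"):
  c=get_calibration(n);im=camera(n);hsv=cv2.cvtColor(im,cv2.COLOR_BGR2HSV);m=cv2.inRange(hsv,(5,150,120),(20,255,255))
  for q in cv2.findContours(m,0,1)[0]:
    if cv2.contourArea(q)>60:
        p=np.array([plane(c,a[0],.085)[:2]*1000 for a in q]).astype(np.float32);
        if abs(p.mean(0)-[440,318]).max()<60: print(n,cv2.boundingRect(q),np.round(p.min(0)),np.round(p.max(0)))
E
```

```text
at [432.7 318.2  60.1] ang 93.7
wrist (263, 191, 104, 105) [403. 290.] [457. 350.]
wrist (126, 110, 80, 74) [337. 349.] [375. 384.]
top (198, 244, 21, 28) [404. 286.] [461. 328.]
scene (427, 248, 29, 24) [407. 291.] [471. 348.]
```

The jar slid back to about (431,318) without harm. No contact with the jaw at 0.4 and TCP z = 60 means the real fingertips sit about 25 mm behind the nominal TCP. I need to grasp lower, so I'll raise, open and re-measure.

Call:
arm_command(
  dp=[
    [0, 0, -0.1],
    [0, 0, -0.25],
    [0, 0, -0.4],
    [0, 0, -0.4],
  ],
  turn=[
    [0, 0, 0],
    [0, 0, 0],
    [0, 0, 0],
    [0, 0, 0],
  ],
  jaw=[0.4, 0.4, 0.9, 0.9],
)

```text
time_s: 13.98
eef_pos: [0.4349, 0.3192, 0.1634]
eef_rot: [0.001, 0.684, 0.73, 0.003]
wrist_force: [-0.4, -1.0, -0.4]
opening: 0.812
grasp_force: 0.0
```

```bash
python3 - <<'E'
from h import *
c=wristcal();im=camera("wrist");cv2.imwrite("pics/w3.png",im);hsv=cv2.cvtColor(im,cv2.COLOR_BGR2HSV);m=cv2.inRange(hsv,(5,150,120),(20,255,255))
plan()
for q in cv2.findContours(m,0,1)[0]:
    if cv2.contourArea(q)>500:
            p=np.array([plane(c,a[0],.085)[:2]*1000 for a in q]).astype(np.float32);print("wrist",cv2.boundingRect(q),np.round(p.min(0)),np.round(p.max(0)))
c=get_calibration("top");im=camera("top");hsv=cv2.cvtColor(im,cv2.COLOR_BGR2HSV);m=cv2.inRange(hsv,(5,150,120),(20,255,255))
for q in cv2.findContours(m,0,1)[0]:
    if cv2.contourArea(q)>60:
        p=np.array([plane(c,a[0],.085)[:2]*1000 for a in q]).astype(np.float32);
        if abs(p.mean(0)-[440,318]).max()<60: print("top",cv2.boundingRect(q),np.round(p.min(0)),np.round(p.max(0)))
E
```

```text
at [433.6 318.6 161.2] ang 93.7
wrist (232, 267, 44, 91) [361. 149.] [401. 248.]
wrist (282, 163, 66, 66) [404. 290.] [460. 347.]
wrist (193, 109, 48, 49) [332. 347.] [369. 384.]
top (191, 244, 27, 28) [404. 288.] [461. 343.]
```

View pics/w3.png

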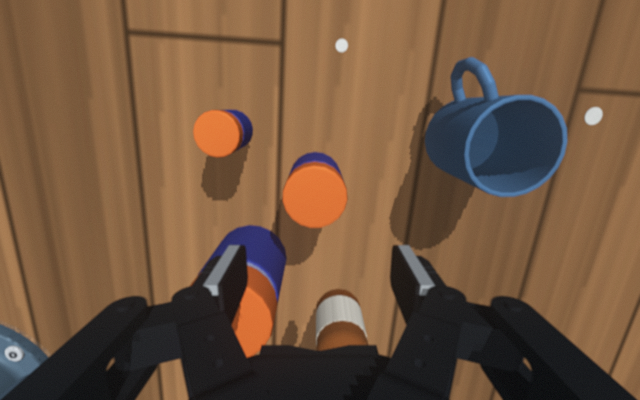

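The wrist view shows the jar lid at (315,195), upright and free, with fingertip corners at about (240,248) and (396,248). I'll check the tip depth against the calibration.

```bash
python3 - <<'E'
from h import *
c=get_calibration("wrist");K=np.array(c["camera_matrix"]);M=np.linalg.inv(np.array(c["mount"]));print(K.round(1).tolist(),get_obs()["opening"])
for z in(0,-.013,-.025,-.04):
  for x in(-.011,0,.011):
    for h in(.038,.051):
        v=K@(M@[x,-h,z,1])[:3];print(z,x,h,(v[:2]/v[2]).round())
plan((432,317.5,100,93.7),(432,317.5,24,93.7))
E
```

```text
[[314.0, 0.0, 318.5], [0.0, 314.0, 198.0], [0.0, 0.0, 1.0]] 0.9001066705800214
0 -0.011 0.038 [257. 247.]
0 -0.011 0.051 [236. 247.]
0 0 0.038 [256. 231.]
0 0 0.051 [235. 231.]
0 0.011 0.038 [255. 214.]
0 0.011 0.051 [233. 214.]
-0.013 -0.011 0.038 [253. 257.]
-0.013 -0.011 0.051 [230. 257.]
-0.013 0 0.038 [252. 240.]
-0.013 0 0.051 [229. 240.]
-0.013 0.011 0.038 [251. 221.]
-0.013 0.011 0.051 [227. 221.]
-0.025 -0.011 0.038 [249. 268.]
-0.025 -0.011 0.051 [224. 268.]
-0.025 0 0.038 [247. 249.]
-0.025 0 0.051 [223. 249.]
-0.025 0.011 0.038 [246. 230.]
-0.025 0.011 0.051 [221. 230.]
-0.04 -0.011 0.038 [242. 283.]
-0.04 -0.011 0.051 [216. 283.]
-0.04 0 0.038 [240. 262.]
-0.04 0 0.051 [214. 262.]
-0.04 0.011 0.038 [239. 241.]
-0.04 0.011 0.051 [211. 241.]
at [432.6 318.2 159.8] ang 93.7
(432, 317.5, 100, 93.7) dp [-0.003, -0.002, 0.239] turn [-0.0, 0.0, -0.0]
(432, 317.5, 24, 93.7) dp [0.0, 0.0, 0.304] turn [0.0, 0.0, 0.0]
```

The visible tips are about 35 mm behind the nominal TCP when open, which fits the earlier slip. I'll grasp with the TCP at 18 mm.

Call:
arm_command(
  dp=[
    [-0.003, -0.002, 0.12],
    [-0.003, -0.002, 0.25],
    [-0.003, -0.002, 0.37],
    [-0.003, -0.002, 0.48],
    [-0.003, -0.002, 0.5],
  ],
  turn=[
    [0, 0, 0],
    [0, 0, 0],
    [0, 0, 0],
    [0, 0, 0],
    [0, 0, 0],
  ],
  jaw=[0.9, 0.9, 0.9, 0.9, 0.9],
)

```text
time_s: 14.7
eef_pos: [0.4292, 0.316, 0.0315]
eef_rot: [-0.001, 0.684, 0.73, -0.003]
wrist_force: [-0.3, -0.3, -0.7]
opening: 0.9
grasp_force: 0.0
```

Call:
arm_command(
  dp=[
    [0, 0, 0.02],
    [0, 0, 0.04],
    [0, 0, 0.06],
    [0, 0, 0.066],
    [0, 0, 0.066],
  ],
  turn=[
    [0, 0, 0],
    [0, 0, 0],
    [0, 0, 0],
    [0, 0, 0],
    [0, 0, 0],
  ],
  jaw=[0.9, 0.9, 0.9, 0.9, 0.9],
)

```text
time_s: 15.32
eef_pos: [0.4324, 0.3175, 0.0188]
eef_rot: [0.0, 0.684, 0.73, 0.0]
wrist_force: [0.2, 0.1, 0.3]
opening: 0.902
grasp_force: 0.0
```

Call:
arm_command(
  dp=[
    [0, 0, 0],
    [0, 0, 0],
    [0, 0, 0],
    [0, 0, 0],
    [0, 0, 0],
  ],
  turn=[
    [0, 0, 0],
    [0, 0, 0],
    [0, 0, 0],
    [0, 0, 0],
    [0, 0, 0],
  ],
  jaw=[0.7, 0.6, 0.5, 0.4, 0.4],
)

```text
time_s: 15.95
eef_pos: [0.4326, 0.3177, 0.0193]
eef_rot: [0.0, 0.684, 0.73, 0.0]
wrist_force: [-1.7, -0.4, 6.2]
opening: 0.647
grasp_force: 63.4
```

Solid grip at 0.647. Lift and carry.

```bash
python3 - <<'E'
from h import *
plan((432,317.5,195,93.7),(461,125,195,93.7),(490,-69.3,195,93.7))
E
```

```text
at [432.6 317.7  19.3] ang 93.7
(432, 317.5, 195, 93.7) dp [-0.0, -0.002, -0.703] turn [0.001, -0.0, 0.0]
(461, 125, 195, 93.7) dp [-0.776, 0.066, 0.0] turn [0.0, 0.0, 0.0]
(490, -69.3, 195, 93.7) dp [-0.783, 0.066, 0.0] turn [0.0, 0.0, 0.0]
```

Call:
arm_command(
  dp=[
    [0, 0, -0.08],
    [0, 0, -0.25],
    [0, 0, -0.45],
    [0, 0, -0.65],
    [0, 0, -0.7],
  ],
  turn=[
    [0, 0, 0],
    [0, 0, 0],
    [0, 0, 0],
    [0, 0, 0],
    [0, 0, 0],
  ],
  jaw=[0.4, 0.4, 0.4, 0.4, 0.4],
)

```text
time_s: 16.58
eef_pos: [0.4341, 0.3183, 0.197]
eef_rot: [0.001, 0.684, 0.73, 0.003]
wrist_force: [1.1, 0.1, -2.9]
opening: 0.639
grasp_force: 64.2
```

Call:
arm_command(
  dp=[
    [-0.15, 0.012, 0],
    [-0.35, 0.03, 0],
    [-0.55, 0.047, 0],
    [-0.72, 0.06, 0],
    [-0.77, 0.066, 0],
  ],
  turn=[
    [0, 0, 0],
    [0, 0, 0],
    [0, 0, 0],
    [0, 0, 0],
    [0, 0, 0],
  ],
  jaw=[0.4, 0.4, 0.4, 0.4, 0.4],
)

```text
time_s: 17.2
eef_pos: [0.4603, 0.1243, 0.1917]
eef_rot: [-0.001, 0.685, 0.729, -0.001]
wrist_force: [-0.4, 0.3, -2.1]
opening: 0.636
grasp_force: 64.1
```

Call:
arm_command(
  dp=[
    [-0.2, 0.017, 0],
    [-0.45, 0.038, 0],
    [-0.65, 0.055, 0],
    [-0.76, 0.066, 0],
    [-0.783, 0.066, 0],
  ],
  turn=[
    [0, 0, 0],
    [0, 0, 0],
    [0, 0, 0],
    [0, 0, 0],
    [0, 0, 0],
  ],
  jaw=[0.4, 0.4, 0.4, 0.4, 0.4],
)

```text
time_s: 17.82
eef_pos: [0.4898, -0.0686, 0.1922]
eef_rot: [-0.001, 0.685, 0.729, -0.0]
wrist_force: [0.3, 0.4, -1.9]
opening: 0.641
grasp_force: 64.2
```

```bash
python3 - <<'E'
from h import *
plan((490,-69.3,100,93.7))
c=get_calibration("scene");im=camera("scene")[80:240,190:390]
cv2.imwrite("pics/p4.png",cv2.resize(im,(750,600),interpolation=2))
E
```

```text
at [489.8 -68.6 192.2] ang 93.57
(490, -69.3, 100, 93.7) dp [-0.003, 0.001, 0.369] turn [-0.004, -0.002, -0.004]
```

Call:
arm_command(
  dp=[
    [-0.003, 0, 0.12],
    [-0.003, 0, 0.25],
    [-0.003, 0, 0.37],
    [-0.003, 0, 0.46],
    [-0.003, 0, 0.5],
  ],
  turn=[
    [0, 0, -0.004],
    [0, 0, -0.004],
    [0, 0, -0.004],
    [0, 0, -0.004],
    [0, 0, -0.004],
  ],
  jaw=[0.4, 0.4, 0.4, 0.4, 0.4],
)

```text
time_s: 18.5
eef_pos: [0.4889, -0.0665, 0.0668]
eef_rot: [-0.002, 0.683, 0.731, -0.0]
wrist_force: [-0.1, -0.3, -2.0]
opening: 0.637
grasp_force: 64.1
```

Call:
arm_command(
  dp=[
    [0, 0, 0.02],
    [0, 0, 0.05],
    [0, 0, 0.08],
    [0, 0, 0.1],
    [0, 0, 0.1],
  ],
  turn=[
    [0, 0, 0],
    [0, 0, 0],
    [0, 0, 0],
    [0, 0, 0],
    [0, 0, 0],
  ],
  jaw=[0.4, 0.4, 0.4, 0.4, 0.4],
)

```text
time_s: 19.12
eef_pos: [0.49, -0.0685, 0.0433]
eef_rot: [-0.0, 0.683, 0.73, -0.0]
wrist_force: [-0.5, -0.6, -3.8]
opening: 0.636
grasp_force: 64.2
```

```bash
python3 - <<'E'
from h import *
plan((490,-69.3,31,93.7));print(get_obs()["wrist_force"])
im=camera("scene")[80:240,190:390]
cv2.imwrite("pics/p4.png",np.hstack([cv2.resize(im,(400,320),interpolation=2),cv2.resize(camera("wrist")[:300,100:500],(400,320))]))
E
```

```text
at [490.  -68.5  43.3] ang 93.81
(490, -69.3, 31, 93.7) dp [-0.003, -0.0, 0.049] turn [-0.001, -0.001, 0.004]
[-0.5194823  -0.57389893 -3.76883689]
```

View pics/p4.png

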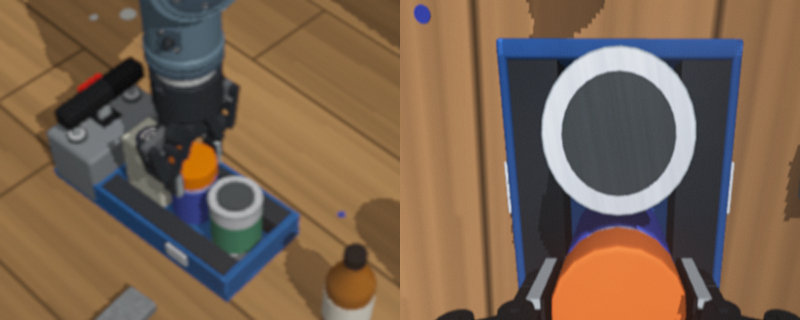

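The jar sits centred between the block and the tin, just above the floor. Lower the last 12 mm.

Call:
arm_command(
  dp=[
    [0, 0, 0.015],
    [0, 0, 0.03],
    [0, 0, 0.038],
    [0, 0, 0.042],
    [0, 0, 0.042],
  ],
  turn=[
    [0, 0, 0],
    [0, 0, 0],
    [0, 0, 0],
    [0, 0, 0],
    [0, 0, 0],
  ],
  jaw=[0.4, 0.4, 0.4, 0.4, 0.4],
)

```text
time_s: 19.85
eef_pos: [0.4903, -0.0685, 0.0331]
eef_rot: [-0.0, 0.683, 0.73, -0.0]
wrist_force: [-1.0, -0.6, -2.7]
opening: 0.636
grasp_force: 64.2
```

Call:
arm_command(
  dp=[
    [0, 0, 0.003],
    [0, 0, 0.006],
    [0, 0, 0.006],
    [0, 0, 0.006],
  ],
  turn=[
    [0, 0, 0],
    [0, 0, 0],
    [0, 0, 0],
    [0, 0, 0],
  ],
  jaw=[0.4, 0.4, 0.4, 0.4],
)

```text
time_s: 20.35
eef_pos: [0.4903, -0.0686, 0.0317]
eef_rot: [-0.0, 0.683, 0.73, 0.0]
wrist_force: [-0.8, -0.7, -1.9]
opening: 0.638
grasp_force: 64.2
```

Call:
arm_command(
  dp=[
    [0, 0, 0.004],
    [0, 0, 0.008],
    [0, 0, 0.008],
    [0, 0, 0.008],
  ],
  turn=[
    [0, 0, 0],
    [0, 0, 0],
    [0, 0, 0],
    [0, 0, 0],
  ],
  jaw=[0.4, 0.4, 0.4, 0.4],
)

```text
time_s: 20.85
eef_pos: [0.4905, -0.0688, 0.0313]
eef_rot: [0.0, 0.683, 0.73, -0.0]
wrist_force: [-7.2, 1.5, 13.9]
opening: 0.643
grasp_force: 65.8
```

Firm contact with the floor (14 N). Release, retreat and check the packed items.

Call:
arm_command(
  dp=[
    [0, 0, 0],
    [0, 0, 0],
    [0, 0, 0],
    [0, 0, 0],
  ],
  turn=[
    [0, 0, 0],
    [0, 0, 0],
    [0, 0, 0],
    [0, 0, 0],
  ],
  jaw=[0.7, 0.8, 0.85, 0.85],
)

```text
time_s: 21.35
eef_pos: [0.4903, -0.0686, 0.0295]
eef_rot: [-0.0, 0.683, 0.73, -0.0]
wrist_force: [1.2, 0.1, 0.6]
opening: 0.851
grasp_force: 0.0
```

Call:
arm_command(
  dp=[
    [0, 0, -0.06],
    [0, 0, -0.2],
    [0, 0, -0.4],
    [0, 0, -0.6],
    [0, 0, -0.64],
  ],
  turn=[
    [0, 0, 0],
    [0, 0, 0],
    [0, 0, 0],
    [0, 0, 0],
    [0, 0, 0],
  ],
  jaw=[0.85, 0.85, 0.85, 0.85, 0.85],
)

```text
time_s: 21.98
eef_pos: [0.4928, -0.0695, 0.1948]
eef_rot: [0.004, 0.683, 0.73, 0.002]
wrist_force: [0.5, 0.2, 0.5]
opening: 0.85
grasp_force: 0.0
```

```bash
python3 - <<'E'
from h import *
t=case(0,-120);a=case(0,29)
plan((492,-100,190,64),(496,-150,190,34),(*t,190,3.7),(*t,70,3.7))
E
```

```text
at [492.8 -69.5 194.8] ang 93.82
(492, -100, 190, 64) dp [-0.122, -0.012, 0.02] turn [0.016, 0.003, 0.994]
(496, -150, 190, 34) dp [-0.173, 0.102, 0.0] turn [0.0, 0.0, 1.0]
(np.float64(499.58567710939235), np.float64(-217.94716377412988), 190, 3.7) dp [-0.14, 0.233, 0.0] turn [0.0, 0.0, 1.01]
(np.float64(499.58567710939235), np.float64(-217.94716377412988), 70, 3.7) dp [0.0, 0.0, 0.48] turn [0.0, 0.0, 0.0]
```

Call:
arm_command(
  dp=[
    [-0.03, 0, 0.01],
    [-0.07, -0.01, 0.01],
    [-0.11, -0.012, 0.01],
    [-0.122, -0.012, 0.01],
  ],
  turn=[
    [0, 0, 0.3],
    [0, 0, 0.6],
    [0, 0, 0.9],
    [0, 0, 0.994],
  ],
  jaw=[0.65, 0.65, 0.65, 0.65],
)

```text
time_s: 22.48
eef_pos: [0.4888, -0.0995, 0.1869]
eef_rot: [-0.0, 0.849, 0.528, -0.0]
wrist_force: [-0.2, -0.0, 0.5]
opening: 0.65
grasp_force: 0.0
```

Call:
arm_command(
  dp=[
    [-0.05, 0.03, 0],
    [-0.1, 0.06, 0],
    [-0.15, 0.09, 0],
    [-0.173, 0.102, 0],
  ],
  turn=[
    [0, 0, 0.3],
    [0, 0, 0.6],
    [0, 0, 0.9],
    [0, 0, 1],
  ],
  jaw=[0.65, 0.65, 0.65, 0.65],
)

```text
time_s: 22.98
eef_pos: [0.4929, -0.1497, 0.1868]
eef_rot: [-0.0, 0.957, 0.291, -0.0]
wrist_force: [-0.3, -0.2, 0.5]
opening: 0.647
grasp_force: 0.0
```

Call:
arm_command(
  dp=[
    [-0.04, 0.07, 0],
    [-0.08, 0.14, 0],
    [-0.12, 0.2, 0],
    [-0.14, 0.233, 0],
    [-0.14, 0.233, 0],
  ],
  turn=[
    [0, 0, 0.3],
    [0, 0, 0.6],
    [0, 0, 0.9],
    [0, 0, 1],
    [0, 0, 1],
  ],
  jaw=[0.65, 0.65, 0.65, 0.65, 0.65],
)

```text
time_s: 23.6
eef_pos: [0.4964, -0.2174, 0.1868]
eef_rot: [-0.0, 0.999, 0.035, -0.0]
wrist_force: [0.3, 0.6, 0.3]
opening: 0.649
grasp_force: 0.0
```

```bash
python3 - <<'E'
from h import *
t=case(0,-120);plan((*t,100,3.7),(*t,70,3.7))
def cf(p):
    d=np.array(p)-CO;s=np.radians(CY);return np.round([d[0]*np.cos(s)+d[1]*np.sin(s),-d[0]*np.sin(s)+d[1]*np.cos(s)],1)
c=get_calibration("scene");im=camera("scene");cv2.imwrite("pics/s5.png",im);hsv=cv2.cvtColor(im,cv2.COLOR_BGR2HSV)
c2=get_calibration("top");im2=camera("top");cv2.imwrite("pics/t5.png",im2);h2=cv2.cvtColor(im2,cv2.COLOR_BGR2HSV)
for n,cc,h in(("scene",c,hsv),("top",c2,h2)):
  m=cv2.inRange(h,(5,150,120),(20,255,255))
  for q in cv2.findContours(m,0,1)[0]:
    if cv2.contourArea(q)>60:
      p=np.array([plane(cc,a[0],.097)[:2]*1000 for a in q]).astype(np.float32);e=cf(cv2.minEnclosingCircle(p)[0])
      if abs(e).max()<110: print(n,"jar",e,cv2.minEnclosingCircle(p)[1])
m=cv2.inRange(h2,(0,0,110),(180,60,255));m[:200]=0;m[260:]=0;m[:,:335]=0;m[:,440:]=0
for q in cv2.findContours(m,0,1)[0]:
    if cv2.contourArea(q)>40:
      p=np.array([cf(plane(c2,a[0],.097)[:2]*1000) for a in q]);print("top grey",p.min(0),p.max(0))
cw=wristcal();im=camera("wrist");cv2.imwrite("pics/w5.png",im)
m=cv2.inRange(cv2.cvtColor(im,cv2.COLOR_BGR2HSV),(0,150,100),(5,255,255))
for q in cv2.findContours(m,0,1)[0]:
    if cv2.contourArea(q)>30:
      p=np.array([cf(plane(cw,a[0],.118)[:2]*1000) for a in q]);print("red",cv2.boundingRect(q),p.min(0),p.max(0))
E
```

```text
at [ 496.4 -217.4  186.8] ang 3.97
(np.float64(499.58567710939235), np.float64(-217.94716377412988), 100, 3.7) dp [0.013, 0.003, 0.347] turn [-0.001, 0.002, 0.009]
(np.float64(499.58567710939235), np.float64(-217.94716377412988), 70, 3.7) dp [0.0, 0.0, 0.12] turn [0.0, 0.0, 0.0]
scene jar [ 4.6 36.2] 34.96574401855469
top jar [ 0.4 27.9] 28.26465606689453
top grey [-30.   62.7] [ 29.6 122.9]
top grey [-23.9 -65.8] [22.1  5.9]
top grey [-59.3 -89.5] [ 53.8 -70.8]
red (332, 173, 12, 45) [ -20.1 -137.6] [  17.1 -128.5]
```

By measurement, the jar is at case (0,28), the block's -y edge is at -66 and the tin is unmoved, so all three stand apart. Now descend on the handle bar.

Call:
arm_command(
  dp=[
    [0.013, 0.003, 0.12],
    [0.013, 0.003, 0.24],
    [0.013, 0.003, 0.32],
    [0.013, 0.003, 0.347],
    [0.013, 0.003, 0.347],
  ],
  turn=[
    [0, 0, 0.009],
    [0, 0, 0.009],
    [0, 0, 0.009],
    [0, 0, 0.009],
    [0, 0, 0.009],
  ],
  jaw=[0.65, 0.65, 0.65, 0.65, 0.65],
)

```text
time_s: 24.38
eef_pos: [0.5002, -0.2173, 0.1005]
eef_rot: [-0.0, 0.999, 0.033, -0.0]
wrist_force: [0.4, 0.4, -0.4]
opening: 0.647
grasp_force: 0.0
```

Call:
arm_command(
  dp=[
    [0, 0, 0.03],
    [0, 0, 0.06],
    [0, 0, 0.09],
    [0, 0, 0.112],
    [0, 0, 0.112],
  ],
  turn=[
    [0, 0, 0],
    [0, 0, 0],
    [0, 0, 0],
    [0, 0, 0],
    [0, 0, 0],
  ],
  jaw=[0.65, 0.65, 0.65, 0.65, 0.65],
)

```text
time_s: 25.0
eef_pos: [0.4997, -0.2174, 0.0717]
eef_rot: [-0.0, 0.999, 0.032, -0.0]
wrist_force: [-0.8, 0.1, -0.6]
opening: 0.65
grasp_force: 0.0
```

```bash
python3 - <<'E'
from h import *
t=case(0,-120);plan((*t,70,3.7));print(get_obs()["wrist_force"],get_obs()["torque"])
E
```

```text
at [ 499.7 -217.4   71.7] ang 3.72
(np.float64(499.58567710939235), np.float64(-217.94716377412988), 70, 3.7) dp [-0.001, 0.002, 0.007] turn [-0.002, 0.002, 0.001]
[-0.83542     0.06793493 -0.61847057] [-0.02478934  0.01421006  0.05035952]
```

Call:
arm_command(
  dp=[
    [0, 0, 0],
    [0, 0, 0],
    [0, 0, 0],
    [0, 0, 0],
    [0, 0, 0],
  ],
  turn=[
    [0, 0, 0],
    [0, 0, 0],
    [0, 0, 0],
    [0, 0, 0],
    [0, 0, 0],
  ],
  jaw=[0.5, 0.4, 0.3, 0.2, 0.1],
)

```text
time_s: 25.62
eef_pos: [0.5004, -0.2163, 0.0734]
eef_rot: [-0.001, 0.999, 0.033, 0.0]
wrist_force: [-1.7, 7.4, 8.3]
opening: 0.31
grasp_force: 59.3
```

Call:
arm_command(
  dp=[
    [0, 0, 0],
    [0, 0, 0],
  ],
  turn=[
    [0, 0, 0],
    [0, 0, 0],
  ],
  jaw=[0.1, 0.1],
)

```text
time_s: 25.88
eef_pos: [0.5003, -0.2162, 0.0734]
eef_rot: [-0.001, 0.999, 0.033, 0.0]
wrist_force: [-3.1, 6.3, 9.3]
opening: 0.308
grasp_force: 59.3
```

Opening of 0.31 means bar plus pressed button. Pull up.

Call:
arm_command(
  dp=[
    [0, 0, -0.03],
    [0, 0, -0.08],
    [0, 0, -0.13],
    [0, 0, -0.18],
    [0, 0, -0.22],
  ],
  turn=[
    [0, 0, 0],
    [0, 0, 0],
    [0, 0, 0],
    [0, 0, 0],
    [0, 0, 0],
  ],
  jaw=[0.1, 0.1, 0.1, 0.1, 0.1],
)

```text
time_s: 26.5
eef_pos: [0.5001, -0.2163, 0.1272]
eef_rot: [-0.001, 0.999, 0.033, -0.0]
wrist_force: [2.0, 5.0, -4.3]
opening: 0.305
grasp_force: 59.5
```

Call:
arm_command(
  dp=[
    [0, 0, -0.04],
    [0, 0, -0.08],
    [0, 0, -0.13],
    [0, 0, -0.18],
    [0, 0, -0.22],
  ],
  turn=[
    [0, 0, 0],
    [0, 0, 0],
    [0, 0, 0],
    [0, 0, 0],
    [0, 0, 0],
  ],
  jaw=[0.1, 0.1, 0.1, 0.1, 0.1],
)

```text
time_s: 27.12
eef_pos: [0.5, -0.2162, 0.1812]
eef_rot: [-0.001, 0.999, 0.033, -0.0]
wrist_force: [4.5, 3.2, -9.7]
opening: 0.306
grasp_force: 60.0
```

Call:
arm_command(
  dp=[
    [0, 0, -0.02],
    [0, 0, -0.04],
    [0, 0, -0.055],
    [0, 0, -0.055],
  ],
  turn=[
    [0, 0, 0],
    [0, 0, 0],
    [0, 0, 0],
    [0, 0, 0],
  ],
  jaw=[0.1, 0.1, 0.1, 0.1],
)

```text
time_s: 27.62
eef_pos: [0.4999, -0.2162, 0.1938]
eef_rot: [-0.002, 0.999, 0.033, -0.0]
wrist_force: [5.2, 2.7, -13.4]
opening: 0.305
grasp_force: 62.7
```

Call:
arm_command(
  dp=[
    [0, 0, -0.01],
    [0, 0, -0.015],
    [0, 0, -0.015],
  ],
  turn=[
    [0, 0, 0],
    [0, 0, 0],
    [0, 0, 0],
  ],
  jaw=[0.1, 0.1, 0.1],
)

```text
time_s: 28.0
eef_pos: [0.4995, -0.2159, 0.1942]
eef_rot: [-0.002, 0.999, 0.032, -0.001]
wrist_force: [12.8, -2.2, -32.1]
opening: 0.31
grasp_force: 61.6
```

```bash
python3 - <<'E'
from h import *
plan();print(get_obs()["wrist_force"],get_obs()["opening"])
def cf(p):
    d=np.array(p)-CO;s=np.radians(CY);return np.round([d[0]*np.cos(s)+d[1]*np.sin(s),-d[0]*np.sin(s)+d[1]*np.cos(s)],1)
c=get_calibration("top");im=camera("top");h=cv2.cvtColor(im,cv2.COLOR_BGR2HSV)
m=cv2.inRange(h,(5,150,120),(20,255,255))
for q in cv2.findContours(m,0,1)[0]:
    if cv2.contourArea(q)>60:
      p=np.array([plane(c,a[0],.097)[:2]*1000 for a in q]).astype(np.float32);e=cf(cv2.minEnclosingCircle(p)[0]);
      if abs(e).max()<110:print("jar",e)
c=get_calibration("scene");im=camera("scene");h=cv2.cvtColor(im,cv2.COLOR_BGR2HSV)
m=cv2.inRange(h,(0,0,0),(180,255,45))
m[:40]=0;m[180:]=0;m[:,:180]=0;m[:,330:]=0
for q in cv2.findContours(m,0,1)[0]:
    if cv2.contourArea(q)>100:print("dark",cv2.boundingRect(q))
C=np.array(c["R"]);K=np.array(c["camera_matrix"])
for z in(.118,.178,.238):
    for x in(-62,62):
        w=np.append(case(x,-118)/1000,z);v=K@(C@w+np.array(c["t"]));print(z,x,(v[:2]/v[2]).round())
        print(im[int(v[1]/v[2]),int(v[0]/v[2])])
E
```

```text
at [ 499.5 -215.9  194.2] ang 3.72
[ 12.79286631  -2.1792719  -32.12100552] 0.3100305358683722
jar [ 0.4 27.9]
dark (201, 40, 55, 65)
0.118 -62 [258. 112.]
[ 82 120 155]
0.118 62 [219. 140.]
[ 45  74 100]
0.178 -62 [256.  92.]
[ 76 122 160]
0.178 62 [215. 120.]
[ 74 119 156]
0.238 -62 [253.  70.]
[30 28 28]
0.238 62 [209.  99.]
[15 15 16]
```

At the second stop (rise about 120 mm, rigid, bar seen at z ≈ 238 mm). I'll ease the pull slightly to avoid slipping, then hand in.

Call:
arm_command(
  dp=[
    [0, 0, 0.005],
    [0, 0, 0.005],
    [0, 0, 0.005],
  ],
  turn=[
    [0, 0, 0],
    [0, 0, 0],
    [0, 0, 0],
  ],
  jaw=[0.1, 0.1, 0.1],
)

```text
time_s: 28.48
eef_pos: [0.4996, -0.216, 0.194]
eef_rot: [-0.002, 0.999, 0.033, -0.001]
wrist_force: [9.5, -0.2, -25.4]
opening: 0.305
grasp_force: 62.4
```

```bash
python3 -c "
from bench import *
print(hand_in())"
```

```text
the job is handed in; nothing more can be done
None
```

The block and jar stand in the case's channel beside the tin; the handle is pulled to its second stop (bar up about 120 mm) and still gripped there, handed in at 28.5 s; the first jar grasp slipped and pushed the jar briefly before a lower one held.

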